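# Clear the board carrier's edge and lay the straightedge on it

### The job

The blue parts basket is standing in the way at the edge of the circuit-board carrier. Hang it by its handle on both prongs of the yellow two-pronged hook and let go; then lay the straightedge flat on the bench where the basket stood, its long side flush against that edge of the carrier along its whole length and roughly centred on it, so that the edge can be checked for bow. Leave the solder spool, bottle, yellow bin and screwdriver where they are.

Things in the scene. Friction and masses are not known exactly. Their poses are not given: they have to be found in the camera images.
- carrier: Grey flat circuit-board carrier fixed to the bench, 130 (x) x 220 (y) x 12 mm high, a green circuit board in its top (parts up to 22 mm high on the far half, x > 0). Origin: centre of its underside on the bench; z up. The edge to be checked is the 220 mm long face at x = -65 mm, which looks roughly towards the robot.
- carrier_edge (a point): Middle of the top of the carrier's edge to be checked (carrier frame x = -65 mm, z = 12 mm); same axes as the carrier.
- basket: Loose blue open parts basket, 90 (x) x 130 (y) mm, rim 50 mm high, 0.25 kg. Origin: centre of its underside. Rigid steel arch handle, 10 mm round bar: uprights at y = +-62, top bar along y, straight from y = -55 to 55, centre 125 mm up; at its middle a black square sleeve 16 (x) x 32 (y) x 16 mm. Starts just in front of the carrier's edge, bar nearly parallel with it.
- basket_bar (a point): Centre of the basket's handle bar and sleeve, 125 mm above the basket's underside; same axes as the basket.
- hook: Yellow two-pronged hook on a fixed grey post (20 mm thick, 256 mm high; base plate 110 x 130 x 12). Origin: foot of the post. Prongs of 8 mm bar at y = +-35 mm run to -x (roughly to the robot) from a cross bar at x = 0, z = 256; they slope down to z = 240 at x = -65, are level to x = -85 and turn up to tips at x = -100, z = 258 (centre lines).
- hook_seat (a point): Where the centre of the basket's handle bar lies when hung: midway between the prongs, hook frame x = -75 mm, z = 249 mm; same axes as the hook (the prongs point to its -x, the hung bar lies along its y).
- straightedge: Loose aluminium straightedge: flat bar 180 (x) x 36 (y) x 10 mm, both long sides straight; along the middle of its top a raised orange grip 80 mm long (x), 14 mm wide (y), from 10 to 42 mm up. 0.25 kg. Origin: centre of its underside; x along its length, z up. The same either way round.
- straightedge_end_a (a point): Point on the underside centre line of the straightedge, 80 mm from its middle to its +x.
- straightedge_end_b (a point): Point on the underside centre line of the straightedge, 80 mm from its middle to its -x.
- spool: Bystander: grey solder spool standing on end, 60 mm diameter, 55 mm high, origin at the centre of its underside.
- bottle: Bystander: clear bottle with a red cap, 60 mm diameter, 150 mm high, origin at the centre of its underside.
- bin: Bystander: yellow open bin, 120 x 100 x 50 mm, origin at the centre of its underside.
- screwdriver: Bystander: screwdriver with a red handle, lying on the bench, tip towards its x.
Mind the look-alikes: they are no part of the job. Of the things like the basket, leave any that is pink or red; of the rest the smaller one is meant.

How it is judged:
On the way, in this order (a step that is already met when the one before it is completed fails the run):
1. the basket hangs by its handle on both prongs, released (x of basket_bar in the frame of hook_seat between -0.022 and 0.022 m and y of basket_bar in the frame of hook_seat between -0.03 and 0.03 m and z of basket_bar in the frame of hook_seat between -0.008 and 0.015 m and angle between basket's own z axis and vertical below 0.2 rad and contact force between basket and hook above 0.5 N and contact force between basket and the fingers below 0.1 N and linear speed of basket below 0.05 m/s), for 0.3 s.
2. the straightedge lies flat and flush against the carrier's edge (x of straightedge_end_a in the frame of carrier between -0.086 and -0.0805 m and x of straightedge_end_b in the frame of carrier between -0.086 and -0.0805 m and y of straightedge in the frame of carrier between -0.035 and 0.035 m and height (world z) of each of straightedge_end_a, straightedge_end_b below 0.004 m and angle between straightedge's own z axis and vertical below 0.06 rad and linear speed of straightedge below 0.03 m/s), for 0.2 s.
At the end, for the whole second after the job is handed in: Basket hung, released, at rest: bar within 22 mm along, 30 mm across the prongs of the seat, -8 to +15 mm in height, tilt under 0.2 rad. Straightedge at rest flat on the bench, gap to the carrier's edge under 3 mm at both ends, its middle within 35 mm of the edge's middle (all of step 1 and all of step 2); the robot touches nothing.
It fails at once if the spool is moved more than 30 mm (distance of spool from where it was at the start of the episode above 0.03 m).
It fails at once if the bottle is moved more than 30 mm (distance of bottle from where it was at the start of the episode above 0.03 m).
It fails at once if the bin is moved more than 30 mm (distance of bin from where it was at the start of the episode above 0.03 m).
It fails at once if the screwdriver is moved more than 30 mm (distance of screwdriver from where it was at the start of the episode above 0.03 m).
It also fails if it takes over 72 s, if anything falls off the work surface, if the arm or the gripper's body presses on something with over 40 N, if the wrist force passes 120 N, or if a joint passes its speed limit or range.

### The arm

A 6-joint arm with a two-finger parallel gripper is mounted at the origin on the work surface. World frame = base frame: x ahead of the robot, y to its left, z up, the work surface at z = 0. Lengths are in m, angles in rad, forces in N, time in s.
With the tool pointing down it reaches from about 0.3 to 1 m from the base axis. Payload 5.1 kg.
Tool frame: the origin (TCP) lies midway between the tips of the shut fingers; the grasp point (between the pads) lies robot.grip_point_offset behind it (robot.grip_point_offset is the distance from the TCP to the grasp point, in m); z points along the fingers, y is the line along which they close (so a half turn about z gives the same grasp; the last joint's range is limited). The gripper opens to 95 mm and grips with 3 to 60 N. Pads are 20 mm wide; open, the fingers measure 119 mm over their backs; the gripper's body (75 mm by 180 mm) begins 59 mm behind the grasp point.
Start: joints at [-1.363, 0.124, 1.65, -0, 1.367, -0.083], TCP at [0.186, -0.623, 0.215] pointing down, gripper open.
Joint ranges: [-2.61, 2.61], [-1.02, 2.33], [0.03, 2.71], [-1.35, 4.49], [0.32, 2.68], [-2.91, 2.91]. Speed limits (rad/s): [2.57, 2.57, 3.14, 3.14, 3.14, 3.14].

### API

Orientations are given as a unit quaternion [w, x, y, z].
In Python, from workcell import readout, grab_frame, workorder, robot gives the robot as it stands.
- The arm moves only by the tool send_rows, never from a script. Its argument "increments" is a list of rows, each an object with "turn": the turn, a rotation vector about the tool's x, y, z in rad, a list of three; "xyz": the shift along the tool's x, y, z in mm, a list of three; "fingers": the opening, from 0 (shut) to 1 (fully open). In form: [{"turn": [rx, ry, rz], "xyz": [tx, ty, tz], "fingers": fingers}, ...]. A call has 1 to 20 rows; each row shifts and turns the commanded pose from where the row before left it, along the tool's axes as they then stand; what a row does not reach is not made up. A row lasts 1/12 s, in which the tool goes at most 41.7 mm and 7.16 degrees, less where a joint would pass 70% of its speed; a pose out of reach is approached as far as the arm can. A call is refused whole if a number of a shift passes 41.7 or a number of a turn 0.125, either way. A call with a gripper value outside its range is refused whole. The fingers move at their own pace and stop on an object; "squeeze" is the grip in N (left out, the last holds). Time passes only in rows, so rows that do not move let the fingers close. It gives the time, the measured TCP pose, the force, the opening and the grip force at its end, in the units of the state.
- readout.read_state(): the state, without advancing time (a new reading comes with each control period).
- grab_frame(name): name is "side" or "top" or "wrist"; returns a dict with "frame" (420x560x3 uint8, blue, green, red), "z_map" (420x560 float32, m along the optical axis (not along the pixel's ray), 0 where there is no reading), "fx", "fy", "cx", "cy" (pixels), "k1" (the pictures are not rectified: a ray, as slopes to the right and down, at radius r is drawn at 1 + k1 r^2 times it, then the intrinsics apply), "eye" and "attitude" of the camera in the world. Camera axes: x right, y up, looking along -z (the intrinsics and any distortion apply to the point x, -y, -z); pixel columns grow to the right and rows downward; lengths in m; the calibration is good to about 2 mm. A picture is of the moment at which its call begins.
- workorder.hand_in(): hands the job in; it is judged then, once.
The state is a dict: "time_s": time; "q": joint angles; "joint_velocities": joint speeds; "tau": joint torques, N m; "tool_pos": TCP position; "tool_rot": TCP orientation; "contact_force": force on the tool from outside, world axes, zero at the start; "ft_torque": the same for the moment, N m; "width": finger opening in m; "grasp_force": force on a finger pad.
Only numpy, scipy, OpenCV 4.12 (cv2) and the standard library are available. Lean on these libraries where they do the work, as an engineer would, in place of code of your own. Each camera call takes 0.05 s, during which the arm holds its last target. There are 200 camera calls.

## Working session

There is one attempt and no reset: what is moved stays moved. The work goes in short steps, Python scripts to look and compute and a tool call to move; the robot and the scene stay as the last step left them, time stands still between calls to the robot, and variables do not carry over. Pictures are saved under pics/ and viewed, at most 10 in all, crops included, and the job is handed in when it is done.

Besides the shell and the picture viewer there is one more tool, called after ">>>" as name(argument=value, ...), one argument or row to a line, values as JSON. send_rows: Moves the arm, as the interface text tells. Its arguments: {"type":"object","properties":{"increments":{"type":"array","items":{"type":"object","properties":{"turn":{"type":"array","items":{"type":"number"}},"xyz":{"type":"array","items":{"type":"number"}},"fingers":{"type":"number"}}}},"squeeze":{"type":"number"}},"required":["increments"]}

```bash
ls; mkdir -p pics
cat > h.py <<'E'
import numpy as np, cv2
from scipy.spatial.transform import Rotation as R
from workcell import readout, grab_frame, workorder, robot
def rot(q): return R.from_quat([q[1],q[2],q[3],q[0]]).as_matrix()
def cloud(f):
    h,w=f["z_map"].shape
    u,v=np.meshgrid(np.arange(w,dtype=float),np.arange(h,dtype=float))
    xd=(u-f["cx"])/f["fx"]; yd=(v-f["cy"])/f["fy"]
    x,y=xd.copy(),yd.copy()
    for _ in range(15):
        s=1+f["k1"]*(x*x+y*y); x,y=xd/s,yd/s
    d=f["z_map"]; P=np.stack([x*d,-y*d,-d],-1)
    W=P@rot(f["attitude"]).T+np.array(f["eye"]); W[d<=0]=np.nan
    return W
def tool():
    s=readout.read_state(); return np.array(s["tool_pos"]),rot(s["tool_rot"]),s
E
python3 - <<'E'
from h import *
for n in("top","side"):
    f=grab_frame(n); cv2.imwrite(f"pics/{n}0.png",f["frame"]); np.save(f"{n}0.npy",cloud(f)); print(n,f["eye"],f["attitude"],f["fx"],f["k1"])
p,r,s=tool(); print(p,r,s["width"],robot.grip_point_offset,s["time_s"])
E
```

```text
pics
top [0.44477585 0.09557294 1.23192676] [ 0.71491784  0.0311531  -0.0247196  -0.69807658] 414.5505920632808 0.012634661860998498
side [0.03742395 0.98038309 0.80181182] [-0.22370152 -0.11027648  0.46928804  0.84709236] 392.06267140823275 -0.078731386280205
[ 0.18621413 -0.6221734   0.21351368] [[ 9.58013288e-01  2.86723548e-01 -3.82622718e-04]
 [ 2.86723762e-01 -9.58011581e-01  1.81520856e-03]
 [ 1.53906045e-04 -1.84870095e-03 -9.99998279e-01]] 0.09513362816331623 0.0188 0.1
```

View pics/top0.png

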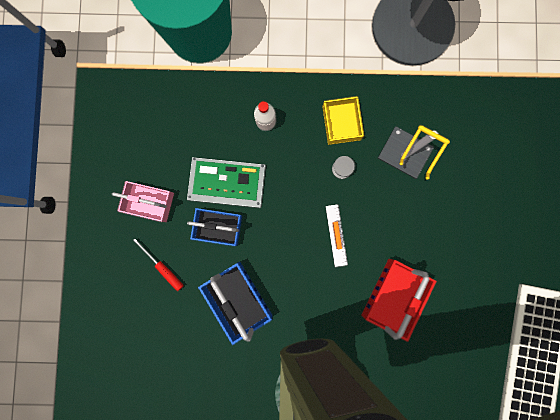

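View pics/side0.png

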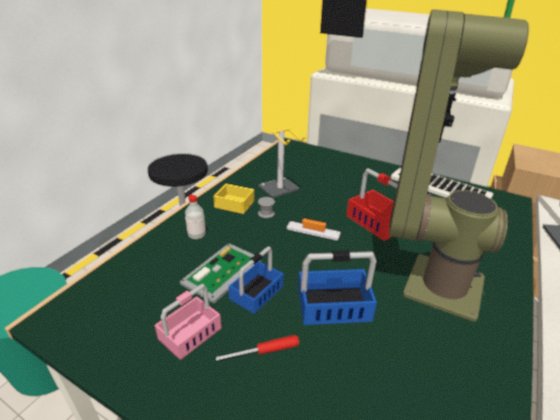

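Like the basket: small blue at top (215,226), large blue (235,303), pink (146,200) and red (400,298). The small blue one fits: it isn't pink or red, it is the smaller of the blues, and it stands at the carrier's edge. I'll confirm that in a crop and measure.

Run:
```python
from h import *
img=cv2.imread("pics/top0.png"); W=np.load("top0.npy"); hsv=cv2.cvtColor(img,cv2.COLOR_BGR2HSV)
cv2.imwrite("pics/crop.png",cv2.resize(img[145:260,170:290],None,fx=5,fy=5,interpolation=cv2.INTER_CUBIC))
def reg(u0,u1,v0,v1,m):
    k=np.zeros(W.shape[:2],bool);k[v0:v1,u0:u1]=1; k&=m&np.isfinite(W[...,2]); return W[k]
def rect(P,n):
    (c,sz,a)=cv2.minAreaRect((P[:,:2]*1000).astype(np.float32)); print(n,len(P),'c',np.round(c,1),'sz',np.round(sz,1),'a',round(a,2),'z',np.round(np.percentile(P[:,2],[5,50,95])*1000,1)); return cv2.boxPoints((c,sz,a))
z=W[...,2]
print("bench z",np.nanmedian(z[240:260,280:320]))
print(rect(reg(175,275,150,212,(z>.007)&(z<.04)),"carrier"))
rect(reg(183,250,195,250,(z>.035)&(z<.06)),"basket rim")
rect(reg(183,250,195,250,(z>.11)),"bar")
rect(reg(320,355,195,275,(z>.005)&(z<.018)),"se")
rect(reg(320,355,195,275,(z>.03)&(z<.06)),"grip")
print(rect(reg(375,460,115,190,(z>.005)&(z<.02)),"base"))
P=reg(375,460,115,190,(z>.22)); rect(P,"hook top")
rect(reg(330,360,150,182,(z>.03)),"spool"); rect(reg(250,280,95,135,(z>.03)),"bottle"); rect(reg(315,370,90,150,(z>.02)),"bin")
rect(reg(195,275,260,345,(z>.03)),"bigblue")
# side
img=cv2.imread("pics/side0.png"); W=np.load("side0.npy"); z=W[...,2]
P=reg(265,310,120,150,(z>.22)); rect(P,"hook side")
P=reg(230,290,245,300,(z>.113)); rect(P,"bar side")
```

```text
bench z -0.0013829046780176046
carrier 3170 c [611.2 294.7] sz [187.7 261.8] a 7.81 z [ 8.6 12.8 19.7]
[[500.40527 411.58395]
 [535.98987 152.24014]
 [721.9022  177.74918]
 [686.3176  437.093  ]]
basket rim 264 c [471.1 301.6] sz [132.3  90.8] a 82.86 z [37.9 48.8 52.8]
bar 209 c [470.6 301.1] sz [130.9  15.7] a 81.84 z [118.8 129.3 135.2]
se 558 c [463.4 -50.1] sz [214.3  98.7] a 2.87 z [ 5.6  8.6 12.3]
grip 146 c [456.3 -47.5] sz [78.8 14.3] a 9.39 z [34.2 40.1 43.5]
base 1338 c [ 712.  -283.6] sz [209.4 254.7] a 4.57 z [ 6.3 10.2 14.3]
[[ 597.449   -164.99936]
 [ 617.7582  -418.88678]
 [ 826.4957  -402.1893 ]
 [ 806.1865  -148.30188]]
hook top 517 c [ 657.4 -224.6] sz [ 81.5 112.8] a 60.99 z [237.  252.7 261.2]
spool 330 c [654.6 -62.7] sz [57.8 56. ] a 89.07 z [49.8 53.4 57.4]
bottle 469 c [790.2 168.4] sz [55.4 59.9] a 5.88 z [ 43.3 101.5 149.7]
bin 507 c [794.  -59.4] sz [121. 101.] a 9.02 z [22.9 44.6 51.2]
bigblue 1377 c [262.2 237.3] sz [186.5 129.2] a 33.41 z [ 37.2  71.  186.9]
hook side 184 c [ 657.2 -225.3] sz [ 77.1 109.9] a 62.0 z [238.1 252.8 263.2]
bar side 206 c [470.8 301.6] sz [128.2  16.7] a 80.26 z [116.9 129.5 134.6]
```

View pics/crop.png

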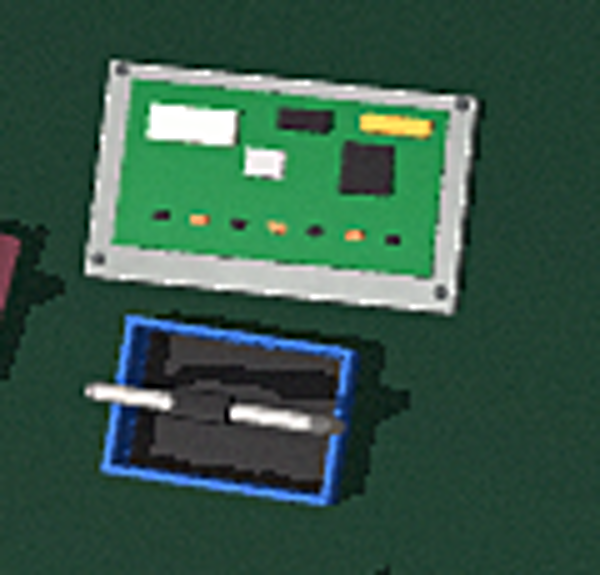

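The crop confirms the small blue basket, upright by the carrier's near edge, with its black sleeve at crop (200,405). Next is a robust fit of the poses.

```bash
cat > fit.py <<'E'
from h import *
from scipy.optimize import least_squares
from scipy.spatial import cKDTree
def pts(W,u0,u1,v0,v1,m):
    k=np.zeros(W.shape[:2],np.uint8);k[v0:v1,u0:u1]=1; k&=(m&np.isfinite(W[...,2])).astype(np.uint8); return W[k>0]
def fitm(P,model,x0):
    t=cKDTree(model)
    def f(x):
        Q=(P-[x[0],x[1],0])@R.from_euler('z',x[2]).as_matrix(); return t.query(Q)[0]
    r=least_squares(f,x0,loss='soft_l1',f_scale=.002,x_scale=[.01,.01,.1],diff_step=1e-4)
    return r.x,np.median(f(r.x))
def grid(x,y,z,hole=None):
    X,Y=np.meshgrid(np.arange(-x,x+1e-6,.002),np.arange(-y,y+1e-6,.002)); return np.c_[X.ravel(),Y.ravel(),0*X.ravel()+z]
def line(a,b): return np.linspace(a,b,60)
def hookm():
    L=[line([0,-.035,.256],[0,.035,.256])]
    for y in(-.035,.035): L+=[line([0,y,.256],[-.065,y,.240]),line([-.065,y,.24],[-.085,y,.24]),line([-.085,y,.24],[-.1,y,.258])]
    return np.vstack(L)
E
python3 - <<'E'
from fit import *
for n,hw in (("top",(375,460,115,190)),("side",(265,312,120,152))):
    W=np.load(n+"0.npy"); z=W[...,2]
    img=cv2.imread(f"pics/{n}0.png"); hsv=cv2.cvtColor(img,cv2.COLOR_BGR2HSV)
    P=pts(W,*hw,(z>.228)&(hsv[...,1]>110)); 
    print(n,"hook",len(P),fitm(P,hookm(),[.70,-.248,-.5]))
    if n=="top":
        bar=pts(W,183,250,195,250,z>.115); c=np.median(bar,0)
        print("bar",fitm(bar,np.vstack([line([0,-.06,.129],[0,.06,.129])]),[.47,.30,-.12]))
        # carrier: light grey or green bright, not table
        car=((z>.004)&(z<.03)&(hsv[...,2]>90)).astype(np.uint8); 
        car[:150]=0;car[212:]=0;car[:,:178]=0;car[:,275:]=0
        car[(hsv[...,0]>100)&(hsv[...,0]<130)&(hsv[...,1]>150)]=0
        car=cv2.morphologyEx(car,cv2.MORPH_OPEN,np.ones((3,3),np.uint8))
        a=W[car>0]; cc,sz,an=cv2.minAreaRect((a[:,:2]*1000).astype(np.float32)); print("car",cc,sz,an)
        se=((z>.003)&(z<.06)&(hsv[...,2]>110)).astype(np.uint8); se[:198]=0;se[272:]=0;se[:,:320]=0;se[:,355:]=0
        a=W[se>0]; a=a[a[:,2]<.014]; cc,sz,an=cv2.minAreaRect((a[:,:2]*1000).astype(np.float32)); print("se",cc,sz,an)
        r=pts(W,360,440,255,345,z>.06); print("red",r.min(0),r.max(0))
E
```

```text
top hook 450 (array([ 0.69755578, -0.2458263 , -0.49054529]), np.float64(0.003532523469895986))
bar (array([ 0.4706039 ,  0.30109413, -0.12425999]), np.float64(0.0044143861232464904))
car (605.2027587890625, 282.277587890625) (221.08314514160156, 130.21337890625) 85.52552795410156
se (455.7929992675781, -47.60044479370117) (180.0322265625, 36.4442253112793) 9.718303680419922
red [ 0.17368262 -0.31703478  0.06006575] [ 0.38968022 -0.12369073  0.19200013]
side hook 143 (array([ 0.69782361, -0.24701998, -0.49289845]), np.float64(0.0043912001665835304))
```

>>> send_rows(
  increments=[
    {"xyz": [0, 0, -15], "turn": [0, 0, -0.115], "fingers": 1},
    {"xyz": [0, 0, -15], "turn": [0, 0, -0.115], "fingers": 1},
    {"xyz": [0, 0, -15], "turn": [0, 0, -0.115], "fingers": 1},
    {"xyz": [0, 0, -15], "turn": [0, 0, -0.115], "fingers": 1},
    {"xyz": [0, 0, -15], "turn": [0, 0, -0.115], "fingers": 1},
    {"xyz": [0, 0, -15], "turn": [0, 0, -0.115], "fingers": 1},
    {"xyz": [0, 0, -15], "turn": [0, 0, -0.115], "fingers": 1},
    {"xyz": [0, 0, -15], "turn": [0, 0, -0.115], "fingers": 1},
    {"xyz": [0, 0, -15], "turn": [0, 0, -0.115], "fingers": 1},
    {"xyz": [0, 0, -15], "turn": [0, 0, -0.115], "fingers": 1},
  ],
)

```text
time_s: 0.93
tool_pos: [0.1863, -0.6225, 0.3647]
tool_rot: [-0.0, 0.75, 0.662, 0.0]
contact_force: [-0.2, -1.0, 0.2]
width: 0.0948
grasp_force: 0.0
```

>>> send_rows(
  increments=[
    {"xyz": [39, 12, 0]},
    {"xyz": [39, 12, 0]},
    {"xyz": [39, 12, 0]},
    {"xyz": [39, 12, 0]},
    {"xyz": [39, 12, 0]},
    {"xyz": [39, 12, 0]},
    {"xyz": [39, 12, 0]},
    {"xyz": [39, 12, 0]},
    {"xyz": [39, 12, 0]},
    {"xyz": [39, 12, 0]},
    {"xyz": [40, 5, 0]},
    {"xyz": [40, 5, 0]},
    {"xyz": [40, 5, 0]},
    {"xyz": [40, 5, 0]},
    {"xyz": [40, 5, 0]},
    {"xyz": [40, 5, 0]},
    {"xyz": [40, 5, 0]},
    {"xyz": [40, 5, 0]},
    {"xyz": [40, 5, 0]},
    {"xyz": [40, 5, 0]},
  ],
)

```text
validation failed for argument at $.in...
```

Each row probably needs every field.

>>> send_rows(
  increments=[
    {"xyz": [39, 12, 0], "turn": [0, 0, 0], "fingers": 1},
    {"xyz": [39, 12, 0], "turn": [0, 0, 0], "fingers": 1},
    {"xyz": [39, 12, 0], "turn": [0, 0, 0], "fingers": 1},
    {"xyz": [39, 12, 0], "turn": [0, 0, 0], "fingers": 1},
    {"xyz": [39, 12, 0], "turn": [0, 0, 0], "fingers": 1},
    {"xyz": [39, 12, 0], "turn": [0, 0, 0], "fingers": 1},
    {"xyz": [39, 12, 0], "turn": [0, 0, 0], "fingers": 1},
    {"xyz": [39, 12, 0], "turn": [0, 0, 0], "fingers": 1},
    {"xyz": [39, 12, 0], "turn": [0, 0, 0], "fingers": 1},
    {"xyz": [39, 12, 0], "turn": [0, 0, 0], "fingers": 1},
    {"xyz": [39, 5, 0], "turn": [0, 0, 0], "fingers": 1},
    {"xyz": [39, 5, 0], "turn": [0, 0, 0], "fingers": 1},
    {"xyz": [39, 5, 0], "turn": [0, 0, 0], "fingers": 1},
    {"xyz": [39, 5, 0], "turn": [0, 0, 0], "fingers": 1},
    {"xyz": [39, 5, 0], "turn": [0, 0, 0], "fingers": 1},
    {"xyz": [39, 5, 0], "turn": [0, 0, 0], "fingers": 1},
    {"xyz": [39, 5, 0], "turn": [0, 0, 0], "fingers": 1},
    {"xyz": [39, 5, 0], "turn": [0, 0, 0], "fingers": 1},
    {"xyz": [39, 5, 0], "turn": [0, 0, 0], "fingers": 1},
    {"xyz": [39, 5, 0], "turn": [0, 0, 0], "fingers": 1},
  ],
)

```text
time_s: 2.6
tool_pos: [0.4558, 0.1308, 0.3643]
tool_rot: [0.0, 0.751, 0.66, -0.0]
contact_force: [1.5, -0.9, 0.3]
width: 0.0952
grasp_force: 0.0
```

>>> send_rows(
  increments=[
    {"xyz": [35, -1, 0], "turn": [0, 0, 0], "fingers": 1},
    {"xyz": [35, -1, 0], "turn": [0, 0, 0], "fingers": 1},
    {"xyz": [35, -1, 0], "turn": [0, 0, 0], "fingers": 1},
    {"xyz": [35, -1, 20], "turn": [0, 0, 0], "fingers": 1},
    {"xyz": [28, -2, 30], "turn": [0, 0, 0], "fingers": 1},
    {"xyz": [0, 0, 35], "turn": [0, 0, 0], "fingers": 1},
    {"xyz": [0, 0, 35], "turn": [0, 0, 0], "fingers": 1},
    {"xyz": [0, 0, 20], "turn": [0, 0, 0], "fingers": 1},
    {"xyz": [0, 0, 0], "turn": [0, 0, 0], "fingers": 1},
    {"xyz": [0, 0, 0], "turn": [0, 0, 0], "fingers": 1},
  ],
)

```text
time_s: 3.43
tool_pos: [0.471, 0.2957, 0.2232]
tool_rot: [-0.0, 0.752, 0.66, -0.002]
contact_force: [0.1, 0.5, 0.9]
width: 0.095
grasp_force: 0.0
```

Run:
```python
from fit import *
p,r,s=tool(); print(p,np.degrees(np.arctan2(r[1,0],r[0,0])),s["time_s"],s["q"])
f=grab_frame("wrist"); cv2.imwrite("pics/w1.png",f["frame"]); W=cloud(f); z=W[...,2]
d=np.hypot(W[...,0]-.4706,W[...,1]-.3011)
P=W[(z>.115)&(z<.145)&(d<.08)]; print(len(P), fitm(P,np.vstack([line([0,-.06,.129],[0,.06,.129])]),[.47,.30,-.12]))
sl=P[np.hypot(*(P[:,:2]-[.4706,.3011]).T)<.03]; print(np.percentile(sl,[5,50,95],axis=0))
```

```text
[0.47100764 0.2956632  0.22318294] 82.55655894432711 3.4333 [ 4.64038861e-01 -8.68292241e-02  1.84951487e+00 -2.92131534e-05
  1.38233260e+00  5.93959676e-01]
1550 (array([ 0.47137339,  0.30091069, -0.12228826]), np.float64(0.004122529457177931))
[[0.46434359 0.27586779 0.12869165]
 [0.47175951 0.30185323 0.13323393]
 [0.47869863 0.3267203  0.13483038]]
```

View pics/w1.png

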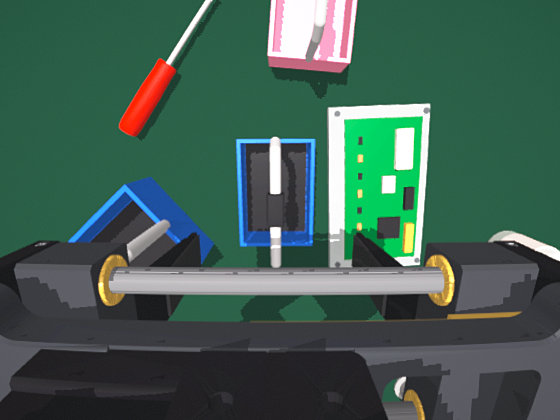

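The wrist view shows the basket handle vertical at (275,200), its sleeve at (275,208), between the open fingers. It agrees with the fit to within 1 mm, so I'll go down and grip.

>>> send_rows(
  increments=[
    {"xyz": [5, 0, 30], "turn": [0, 0, 0], "fingers": 1},
    {"xyz": [0, 0, 30], "turn": [0, 0, 0], "fingers": 1},
    {"xyz": [0, 0, 30], "turn": [0, 0, 0], "fingers": 1},
    {"xyz": [0, 0, 20], "turn": [0, 0, 0], "fingers": 1},
    {"xyz": [0, 0, 7], "turn": [0, 0, 0], "fingers": 1},
    {"xyz": [0, 0, 0], "turn": [0, 0, 0], "fingers": 1},
    {"xyz": [0, 0, 0], "turn": [0, 0, 0], "fingers": 0},
    {"xyz": [0, 0, 0], "turn": [0, 0, 0], "fingers": 0},
    {"xyz": [0, 0, 0], "turn": [0, 0, 0], "fingers": 0},
    {"xyz": [0, 0, 0], "turn": [0, 0, 0], "fingers": 0},
    {"xyz": [0, 0, 0], "turn": [0, 0, 0], "fingers": 0},
    {"xyz": [0, 0, 0], "turn": [0, 0, 0], "fingers": 0},
    {"xyz": [0, 0, 0], "turn": [0, 0, 0], "fingers": 0},
    {"xyz": [0, 0, 0], "turn": [0, 0, 0], "fingers": 0},
  ],
  squeeze=40,
)

```text
time_s: 4.65
tool_pos: [0.4725, 0.301, 0.1077]
tool_rot: [-0.0, 0.752, 0.66, -0.0]
contact_force: [0.0, 0.1, 0.1]
width: 0.0474
grasp_force: 0.0
```

>>> send_rows(
  increments=[
    {"xyz": [0, 0, 0], "turn": [0, 0, 0], "fingers": 0},
    {"xyz": [0, 0, 0], "turn": [0, 0, 0], "fingers": 0},
    {"xyz": [0, 0, 0], "turn": [0, 0, 0], "fingers": 0},
    {"xyz": [0, 0, 0], "turn": [0, 0, 0], "fingers": 0},
    {"xyz": [0, 0, 0], "turn": [0, 0, 0], "fingers": 0},
    {"xyz": [0, 0, 0], "turn": [0, 0, 0], "fingers": 0},
    {"xyz": [0, 0, 0], "turn": [0, 0, 0], "fingers": 0},
    {"xyz": [0, 0, 0], "turn": [0, 0, 0], "fingers": 0},
  ],
)

```text
time_s: 5.32
tool_pos: [0.4723, 0.3009, 0.1074]
tool_rot: [-0.0, 0.752, 0.66, -0.0]
contact_force: [-1.4, 0.0, -0.4]
width: 0.0157
grasp_force: 40.0
```

Gripped: width 15.7 mm, which is the sleeve. I'll lift and turn it into line with the hook.

>>> send_rows(
  increments=[
    {"xyz": [0, 0, -8], "turn": [0, 0, 0], "fingers": 0},
    {"xyz": [0, 0, -16], "turn": [0, 0, 0], "fingers": 0},
    {"xyz": [0, 0, -20], "turn": [0, 0, 0], "fingers": 0},
    {"xyz": [0, 0, -20], "turn": [0, 0, 0], "fingers": 0},
    {"xyz": [0, 0, -20], "turn": [0, 0, 0], "fingers": 0},
    {"xyz": [0, 0, -20], "turn": [0, 0, 0], "fingers": 0},
    {"xyz": [0, 0, -16], "turn": [0, 0, 0.04], "fingers": 0},
    {"xyz": [0, 0, -16], "turn": [0, 0, 0.07], "fingers": 0},
    {"xyz": [0, 0, -14], "turn": [0, 0, 0.08], "fingers": 0},
    {"xyz": [0, 0, -8], "turn": [0, 0, 0.08], "fingers": 0},
    {"xyz": [0, 0, 0], "turn": [0, 0, 0.06], "fingers": 0},
    {"xyz": [0, 0, 0], "turn": [0, 0, 0.032], "fingers": 0},
    {"xyz": [0, 0, 0], "turn": [0, 0, 0], "fingers": 0},
  ],
)

```text
time_s: 6.4
tool_pos: [0.4725, 0.3009, 0.2662]
tool_rot: [0.0, 0.858, 0.513, 0.0]
contact_force: [0.9, 0.1, -2.9]
width: 0.0157
grasp_force: 40.0
```

>>> send_rows(
  increments=[
    {"xyz": [-10, 7, 0], "turn": [0, 0, 0], "fingers": 0},
    {"xyz": [-20, 14, 0], "turn": [0, 0, 0], "fingers": 0},
    {"xyz": [-30, 20, 0], "turn": [0, 0, 0], "fingers": 0},
    {"xyz": [-33, 22, 0], "turn": [0, 0, 0], "fingers": 0},
    {"xyz": [-33, 22, 0], "turn": [0, 0, 0], "fingers": 0},
    {"xyz": [-33, 22, 0], "turn": [0, 0, 0], "fingers": 0},
    {"xyz": [-33, 22, 0], "turn": [0, 0, 0], "fingers": 0},
    {"xyz": [-33, 22, 0], "turn": [0, 0, 0], "fingers": 0},
    {"xyz": [-33, 22, 0], "turn": [0, 0, 0], "fingers": 0},
    {"xyz": [-33, 22, 0], "turn": [0, 0, 0], "fingers": 0},
    {"xyz": [-33, 22, 0], "turn": [0, 0, 0], "fingers": 0},
    {"xyz": [-26, 18, 0], "turn": [0, 0, 0], "fingers": 0},
    {"xyz": [-17, 11, 0], "turn": [0, 0, 0], "fingers": 0},
    {"xyz": [-9, 6, 0], "turn": [0, 0, 0], "fingers": 0},
    {"xyz": [0, 0, 0], "turn": [0, 0, 0], "fingers": 0},
    {"xyz": [0, 0, 0], "turn": [0, 0, 0], "fingers": 0},
    {"xyz": [0, 0, 0], "turn": [0, 0, 0], "fingers": 0},
  ],
)

```text
time_s: 7.82
tool_pos: [0.5168, -0.1484, 0.2655]
tool_rot: [-0.0, 0.858, 0.514, 0.0]
contact_force: [-0.1, 1.2, -2.5]
width: 0.0153
grasp_force: 40.0
```

Run:
```python
from fit import *
p,r,s=tool(); yaw=np.arctan2(r[1,0],r[0,0]); print(p,np.degrees(yaw),s["time_s"],s["grasp_force"],s["width"])
f=grab_frame("side"); cv2.imwrite("pics/s1.png",f["frame"][60:340,180:460].repeat(2,0).repeat(2,1)); W=cloud(f)
f=grab_frame("top"); T=cloud(f); z=T[...,2]
for C in (W,T):
    q=(C-[p[0],p[1],0]); l=q@np.c_[r[:,0],r[:,1]]
    m=(np.abs(l[...,0])<.075)&(np.abs(l[...,1])<.05)&(C[...,2]>.15)&(C[...,2]<.25)
    k=m; print(k.sum(),np.percentile(l[k],[2,50,98],axis=0) if k.sum() else 0, np.percentile(C[k][:,2],[2,98]))
tgt=np.array([.6316,-.2110]); print("to seat tool xy",(np.r_[tgt,p[2]]-p)@r)
```

```text
[ 0.51675918 -0.14842126  0.26554318] 61.87908846065089 7.8167 39.99311864376068 0.015280861531501594
1033 [[-0.06419455 -0.04789482]
 [ 0.00198859 -0.00527392]
 [ 0.06520969  0.04438691]] [0.16141794 0.23471752]
853 [[ 0.00340742 -0.04803064]
 [ 0.03606742 -0.00640819]
 [ 0.06613922  0.04031457]] [0.15935758 0.21022584]
to seat tool xy [-1.06326229e-03  1.30779876e-01 -7.83919402e-05]
```

View pics/s1.png

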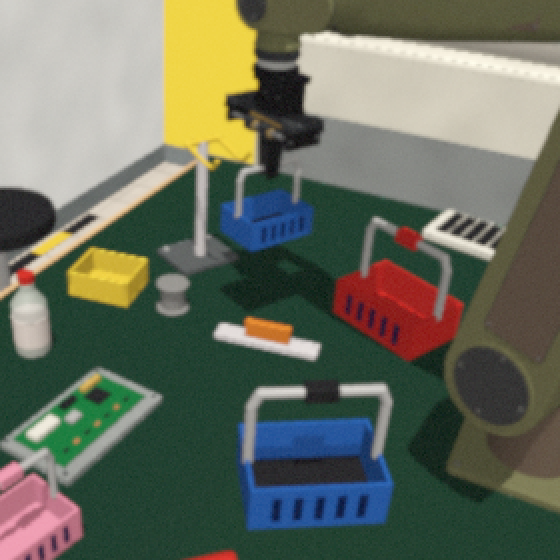

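The picture shows the basket hanging level in the gripper at (267,215), in front of the hook prongs at (210,155). I'll move it in along the prongs and lower it.

>>> send_rows(
  increments=[
    {"xyz": [-1, 8, 0], "turn": [0, 0, 0], "fingers": 0},
    {"xyz": [0, 15, 0], "turn": [0, 0, 0], "fingers": 0},
    {"xyz": [0, 18, 0], "turn": [0, 0, 0], "fingers": 0},
    {"xyz": [0, 18, 0], "turn": [0, 0, 0], "fingers": 0},
    {"xyz": [0, 18, 0], "turn": [0, 0, 0], "fingers": 0},
    {"xyz": [0, 18, 0], "turn": [0, 0, 0], "fingers": 0},
    {"xyz": [0, 17, 0], "turn": [0, 0, 0], "fingers": 0},
    {"xyz": [0, 12, 0], "turn": [0, 0, 0], "fingers": 0},
    {"xyz": [0, 7, 0], "turn": [0, 0, 0], "fingers": 0},
    {"xyz": [0, 0, 0], "turn": [0, 0, 0], "fingers": 0},
    {"xyz": [0, 0, 0], "turn": [0, 0, 0], "fingers": 0},
    {"xyz": [0, 0, 0], "turn": [0, 0, 0], "fingers": 0},
  ],
)

```text
time_s: 8.92
tool_pos: [0.6317, -0.2117, 0.2656]
tool_rot: [-0.0, 0.858, 0.514, -0.0]
contact_force: [0.2, -0.2, -1.8]
width: 0.016
grasp_force: 40.0
```

>>> send_rows(
  increments=[
    {"xyz": [0, 0, 7], "turn": [0, 0, 0], "fingers": 0},
    {"xyz": [0, 0, 9], "turn": [0, 0, 0], "fingers": 0},
    {"xyz": [0, 0, 8], "turn": [0, 0, 0], "fingers": 0},
    {"xyz": [0, 0, 4], "turn": [0, 0, 0], "fingers": 0},
    {"xyz": [0, 0, 2], "turn": [0, 0, 0], "fingers": 0},
    {"xyz": [0, 0, 0], "turn": [0, 0, 0], "fingers": 0},
    {"xyz": [0, 0, 0], "turn": [0, 0, 0], "fingers": 0},
  ],
)

```text
time_s: 9.5
tool_pos: [0.6319, -0.2122, 0.2356]
tool_rot: [-0.0, 0.858, 0.514, -0.0]
contact_force: [-0.1, 0.2, -1.8]
width: 0.0157
grasp_force: 40.0
```

>>> send_rows(
  increments=[
    {"xyz": [0, 0, 1.5], "turn": [0, 0, 0], "fingers": 0},
    {"xyz": [0, 0, 1.5], "turn": [0, 0, 0], "fingers": 0},
    {"xyz": [0, 0, 1], "turn": [0, 0, 0], "fingers": 0},
    {"xyz": [0, 0, 0.5], "turn": [0, 0, 0], "fingers": 0},
    {"xyz": [0, 0, 0], "turn": [0, 0, 0], "fingers": 0},
    {"xyz": [0, 0, 0], "turn": [0, 0, 0], "fingers": 0},
  ],
)

```text
time_s: 10.0
tool_pos: [0.632, -0.2123, 0.2312]
tool_rot: [0.0, 0.858, 0.514, 0.0]
contact_force: [-0.9, 0.0, -2.3]
width: 0.0157
grasp_force: 40.0
```

>>> send_rows(
  increments=[
    {"xyz": [0, 0, 1], "turn": [0, 0, 0], "fingers": 0},
    {"xyz": [0, 0, 0.5], "turn": [0, 0, 0], "fingers": 0},
    {"xyz": [0, 0, 0], "turn": [0, 0, 0], "fingers": 0},
    {"xyz": [0, 0, 0], "turn": [0, 0, 0], "fingers": 0},
  ],
)

```text
time_s: 10.33
tool_pos: [0.6322, -0.2123, 0.2307]
tool_rot: [0.0, 0.858, 0.514, 0.0]
contact_force: [-2.3, 1.0, 1.9]
width: 0.0156
grasp_force: 40.0
```

Run:
```python
from fit import *
p,r,s=tool(); print(p,s["contact_force"],s["ft_torque"])
f=grab_frame("side"); cv2.imwrite("pics/s2.png",cv2.resize(f["frame"][100:220,240:360],None,fx=5,fy=5,interpolation=cv2.INTER_CUBIC))
```

```text
[ 0.63216051 -0.21228602  0.23071185] [-2.281366    1.00371447  1.86232948] [ 0.12291104  0.27667689 -0.0445272 ]
```

View pics/s2.png

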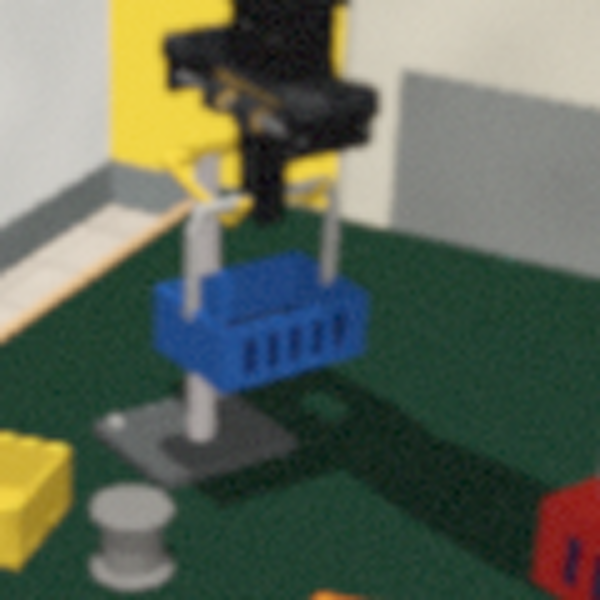

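The force flipped from -2.4 to +1.9 N, so the bar is resting on the prongs, seen at (240,205) and (320,187). I'll release, wait, then withdraw upwards.

>>> send_rows(
  increments=[
    {"xyz": [0, 0, 0], "turn": [0, 0, 0], "fingers": 0.5},
    {"xyz": [0, 0, 0], "turn": [0, 0, 0], "fingers": 0.5},
    {"xyz": [0, 0, 0], "turn": [0, 0, 0], "fingers": 0.5},
    {"xyz": [0, 0, 0], "turn": [0, 0, 0], "fingers": 0.5},
    {"xyz": [0, 0, 0], "turn": [0, 0, 0], "fingers": 0.5},
    {"xyz": [0, 0, 0], "turn": [0, 0, 0], "fingers": 0.5},
    {"xyz": [0, 0, 0], "turn": [0, 0, 0], "fingers": 0.5},
    {"xyz": [0, 0, 0], "turn": [0, 0, 0], "fingers": 0.5},
    {"xyz": [0, 0, -5], "turn": [0, 0, 0], "fingers": 0.5},
    {"xyz": [0, 0, -10], "turn": [0, 0, 0], "fingers": 0.5},
    {"xyz": [0, 0, -15], "turn": [0, 0, 0], "fingers": 0.5},
    {"xyz": [0, 0, -20], "turn": [0, 0, 0], "fingers": 0.5},
    {"xyz": [0, 0, -20], "turn": [0, 0, 0], "fingers": 0.5},
    {"xyz": [0, 0, -20], "turn": [0, 0, 0], "fingers": 0.5},
    {"xyz": [0, 0, -10], "turn": [0, 0, 0], "fingers": 0.5},
    {"xyz": [0, 0, 0], "turn": [0, 0, 0], "fingers": 0.5},
  ],
)

```text
time_s: 11.72
tool_pos: [0.6333, -0.2128, 0.3352]
tool_rot: [0.003, 0.858, 0.514, 0.002]
contact_force: [0.3, -0.7, 0.5]
width: 0.0474
grasp_force: 0.0
```

Run:
```python
from fit import *
p,r,s=tool(); print(p,s["contact_force"],s["width"],s["time_s"])
f=grab_frame("side"); W=cloud(f)
H=np.array([.6977,-.2464,0]); Rh=R.from_euler('z',-.4917).as_matrix()
l=(W-H)@Rh; m=(abs(l[...,0]+.075)<.07)&(abs(l[...,1])<.085)
hsv=cv2.cvtColor(f["frame"],cv2.COLOR_BGR2HSV); blue=(hsv[...,0]>100)&(hsv[...,0]<130)&(hsv[...,1]>150)
k=m&blue; print("blue",k.sum(),np.percentile(l[k],[1,50,99],axis=0))
k=m&(l[...,2]>.235)&(l[...,2]<.275)&(hsv[...,1]<60); print("bar",k.sum(),np.percentile(l[k],[2,50,98],axis=0))
f=grab_frame("top");T=cloud(f)
h2=cv2.cvtColor(f["frame"],cv2.COLOR_BGR2HSV);z=T[...,2]
se=((z>.003)&(z<.06)&(h2[...,2]>110)).astype(np.uint8); se[:198]=0;se[272:]=0;se[:,:320]=0;se[:,355:]=0
a=T[se>0]; a=a[a[:,2]<.014]; print("se",cv2.minAreaRect((a[:,:2]*1000).astype(np.float32)))
cv2.imwrite("pics/s3.png",cv2.resize(grab_frame("side")["frame"][100:220,240:360],None,fx=5,fy=5,interpolation=cv2.INTER_CUBIC))
```

```text
[ 0.63331528 -0.21277335  0.33520564] [ 0.26913306 -0.74621161  0.4704728 ] 0.0473857842021391 11.7167
blue 802 [[-0.12251296 -0.06689249  0.1254158 ]
 [-0.09828404 -0.0020758   0.15251937]
 [-0.02690242  0.06445974  0.17643157]]
bar 67 [[-0.08340186 -0.0640261   0.23715611]
 [-0.07630454  0.01187301  0.24915513]
 [-0.00598702  0.06180979  0.25599108]]
se ((455.7814636230469, -47.60645294189453), (180.0407257080078, 36.636436462402344), 9.681343078613281)
```

View pics/s3.png

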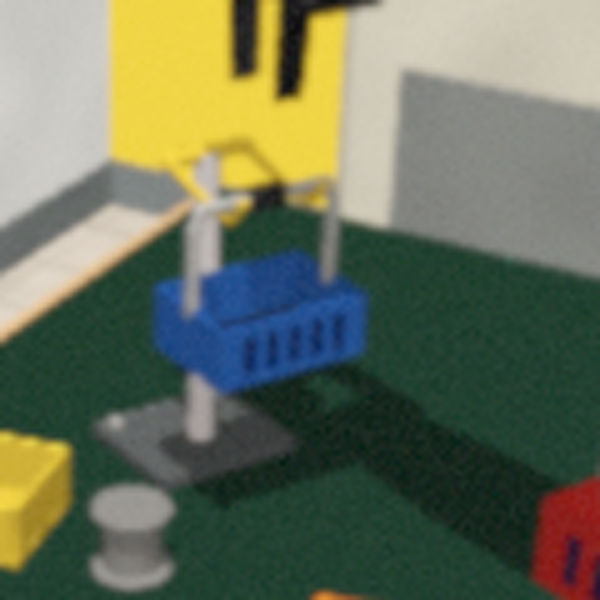

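The basket hangs on both prongs (bar near (265,195)) and the fingers are clear; the measured bar x is about -76 mm and z about 249 mm. On to the straightedge.

>>> send_rows(
  increments=[
    {"xyz": [0, 0, 0], "turn": [0, 0, 0.114], "fingers": 0.5},
    {"xyz": [0, 0, 0], "turn": [0, 0, 0.114], "fingers": 0.5},
    {"xyz": [0, 0, 0], "turn": [0, 0, 0.114], "fingers": 0.5},
    {"xyz": [0, 0, 0], "turn": [0, 0, 0.114], "fingers": 0.5},
    {"xyz": [0, 0, 0], "turn": [0, 0, 0.114], "fingers": 0.5},
    {"xyz": [0, 0, 0], "turn": [0, 0, 0.114], "fingers": 0.5},
    {"xyz": [0, 0, 0], "turn": [0, 0, 0.114], "fingers": 0.5},
    {"xyz": [0, 0, 0], "turn": [0, 0, 0.113], "fingers": 0.5},
    {"xyz": [-18, -24, 0], "turn": [0, 0, 0], "fingers": 0.5},
    {"xyz": [-18, -24, 0], "turn": [0, 0, 0], "fingers": 0.5},
    {"xyz": [-18, -24, 0], "turn": [0, 0, 0], "fingers": 0.5},
    {"xyz": [-18, -24, 0], "turn": [0, 0, 0], "fingers": 0.5},
    {"xyz": [-18, -24, 0], "turn": [0, 0, 0], "fingers": 0.5},
    {"xyz": [-18, -24, 20], "turn": [0, 0, 0], "fingers": 0.5},
    {"xyz": [-18, -24, 30], "turn": [0, 0, 0], "fingers": 0.5},
    {"xyz": [-20, -25, 30], "turn": [0, 0, 0], "fingers": 0.5},
    {"xyz": [0, 0, 40], "turn": [0, 0, 0], "fingers": 0.5},
    {"xyz": [0, 0, 40], "turn": [0, 0, 0], "fingers": 0.5},
    {"xyz": [0, 0, 20], "turn": [0, 0, 0], "fingers": 0.5},
    {"xyz": [0, 0, 0], "turn": [0, 0, 0], "fingers": 0.5},
  ],
)

```text
time_s: 13.53
tool_pos: [0.452, -0.0464, 0.1439]
tool_rot: [-0.002, 0.996, 0.084, -0.007]
contact_force: [0.1, 0.1, -1.0]
width: 0.0474
grasp_force: 0.0
```

Run:
```python
from fit import *
p,r,s=tool(); print(p,np.degrees(np.arctan2(r[1,0],r[0,0])),r[2],s["time_s"])
f=grab_frame("wrist"); W=cloud(f); hsv=cv2.cvtColor(f["frame"],cv2.COLOR_BGR2HSV)
d=np.hypot(W[...,0]-.4558,W[...,1]+.0476)
k=(hsv[...,0]>4)&(hsv[...,0]<22)&(hsv[...,1]>150)&(d<.06)&(W[...,2]>.034)&(W[...,2]<.05)
a=W[k]; print(k.sum(), cv2.minAreaRect((a[:,:2]*1000).astype(np.float32)) if k.sum() else 0, np.median(a[:,2]))
print("to SE",((np.array([.4558,-.0476,p[2]]))-p)@r)
```

```text
[ 0.45199992 -0.04642448  0.14391174] 9.636733894885076 [-0.01294969 -0.00522024 -0.99990252] 13.5333
142 ((467.9524841308594, -49.72017288208008), (55.762672424316406, 11.534259796142578), 9.663662910461426) 0.042643182749686814
to SE [ 3.54937317e-03  1.79480274e-03 -5.53379741e-05]
```

>>> send_rows(
  increments=[
    {"xyz": [4, 2, 20], "turn": [0, 0, 0], "fingers": 0.5},
    {"xyz": [0, 0, 30], "turn": [0, 0, 0], "fingers": 0.5},
    {"xyz": [0, 0, 30], "turn": [0, 0, 0], "fingers": 0.5},
    {"xyz": [0, 0, 20], "turn": [0, 0, 0], "fingers": 0.5},
    {"xyz": [0, 0, 10], "turn": [0, 0, 0], "fingers": 0.5},
    {"xyz": [0, 0, 0], "turn": [0, 0, 0], "fingers": 0.5},
    {"xyz": [0, 0, 0], "turn": [0, 0, 0], "fingers": 0.5},
    {"xyz": [0, 0, 0], "turn": [0, 0, 0], "fingers": 0.5},
  ],
)

```text
time_s: 14.25
tool_pos: [0.4636, -0.0495, 0.044]
tool_rot: [0.001, 0.996, 0.084, 0.002]
contact_force: [-0.0, 0.1, -0.2]
width: 0.0475
grasp_force: 0.0
```

Run:
```python
from fit import *
p,r,s=tool(); print(p,np.degrees(np.arctan2(r[1,0],r[0,0])),r[2],s["time_s"])
print("to SE",((np.array([.4558,-.0476,.021]))-p)@r)
```

```text
[ 0.4636086  -0.0495136   0.04402294] 9.607092173463258 [ 0.00362202  0.00143606 -0.99999241] 14.25
to SE [-0.00746307 -0.00322297  0.02299146]
```

>>> send_rows(
  increments=[
    {"xyz": [-7.5, -3, 0], "turn": [0, 0, 0], "fingers": 0.5},
    {"xyz": [0, 0, 12], "turn": [0, 0, 0], "fingers": 0.5},
    {"xyz": [0, 0, 8], "turn": [0, 0, 0], "fingers": 0.5},
    {"xyz": [0, 0, 3], "turn": [0, 0, 0], "fingers": 0.5},
    {"xyz": [0, 0, 0], "turn": [0, 0, 0], "fingers": 0.5},
    {"xyz": [0, 0, 0], "turn": [0, 0, 0], "fingers": 0},
    {"xyz": [0, 0, 0], "turn": [0, 0, 0], "fingers": 0},
    {"xyz": [0, 0, 0], "turn": [0, 0, 0], "fingers": 0},
    {"xyz": [0, 0, 0], "turn": [0, 0, 0], "fingers": 0},
    {"xyz": [0, 0, 0], "turn": [0, 0, 0], "fingers": 0},
    {"xyz": [0, 0, 0], "turn": [0, 0, 0], "fingers": 0},
    {"xyz": [0, 0, 0], "turn": [0, 0, 0], "fingers": 0},
    {"xyz": [0, 0, 0], "turn": [0, 0, 0], "fingers": 0},
    {"xyz": [0, 0, 0], "turn": [0, 0, 0], "fingers": 0},
  ],
  squeeze=30,
)

```text
time_s: 15.42
tool_pos: [0.4542, -0.0477, 0.0191]
tool_rot: [0.0, 0.996, 0.084, 0.0]
contact_force: [-0.0, -1.2, 1.7]
width: 0.0141
grasp_force: 30.0
```

>>> send_rows(
  increments=[
    {"xyz": [0, 0, -8], "turn": [0, 0, 0], "fingers": 0},
    {"xyz": [0, 0, -20], "turn": [0, 0, 0], "fingers": 0},
    {"xyz": [0, -10, -20], "turn": [0, 0, 0], "fingers": 0},
    {"xyz": [0, -25, -12], "turn": [0, 0, 0], "fingers": 0},
    {"xyz": [0, -30, 0], "turn": [0, 0, 0], "fingers": 0},
    {"xyz": [0, -30, 0], "turn": [0, 0, 0], "fingers": 0},
    {"xyz": [0, -25, 0], "turn": [0, 0, 0], "fingers": 0},
    {"xyz": [0, 0, 0], "turn": [0, 0, -0.06], "fingers": 0},
    {"xyz": [0, 0, 0], "turn": [0, 0, -0.11], "fingers": 0},
    {"xyz": [0, 0, 0], "turn": [0, 0, -0.12], "fingers": 0},
    {"xyz": [0, 0, 0], "turn": [0, 0, -0.12], "fingers": 0},
    {"xyz": [0, 0, 0], "turn": [0, 0, -0.12], "fingers": 0},
    {"xyz": [0, 0, 0], "turn": [0, 0, -0.12], "fingers": 0},
    {"xyz": [0, 0, 0], "turn": [0, 0, -0.12], "fingers": 0},
    {"xyz": [0, 0, 0], "turn": [0, 0, -0.12], "fingers": 0},
    {"xyz": [0, 0, 0], "turn": [0, 0, -0.12], "fingers": 0},
    {"xyz": [0, 0, 0], "turn": [0, 0, -0.12], "fingers": 0},
    {"xyz": [0, 0, 0], "turn": [0, 0, -0.12], "fingers": 0},
    {"xyz": [0, 0, 0], "turn": [0, 0, -0.074], "fingers": 0},
    {"xyz": [0, 0, 0], "turn": [0, 0, 0], "fingers": 0},
  ],
)

```text
time_s: 17.08
tool_pos: [0.4327, 0.0712, 0.0781]
tool_rot: [-0.001, 0.734, 0.679, -0.001]
contact_force: [-0.3, 1.1, -2.2]
width: 0.0138
grasp_force: 30.0
```

Run:
```python
from fit import *
p,r,s=tool(); print(p,np.degrees(np.arctan2(r[1,0],r[0,0])),r[2],s["time_s"],s["width"])
f=grab_frame("top"); W=cloud(f); z=W[...,2]; hsv=cv2.cvtColor(f["frame"],cv2.COLOR_BGR2HSV)
car=((z>.004)&(z<.03)&(hsv[...,2]>90)).astype(np.uint8); car[:150]=0;car[215:]=0;car[:,:178]=0;car[:,275:]=0
car=cv2.morphologyEx(car,cv2.MORPH_OPEN,np.ones((3,3),np.uint8))
a=W[car>0]; print(cv2.minAreaRect((a[:,:2]*1000).astype(np.float32)))
# front edge line fit
C=np.array([.6052,.2823]); l=(a[:,:2]-C)@R.from_euler('z',-.078).as_matrix()[:2,:2]
ys=np.arange(-.1,.1,.005); e=[np.percentile(l[np.abs(l[:,1]-y)<.004][:,0],3) for y in ys]; b=np.polyfit(ys,e,1); print("front edge x,slope",b)
print("to standoff",np.array([.5105,.2897,p[2]])-p, (np.array([.5105,.2897,p[2]])-p)@r)
```

```text
[0.43266893 0.07124064 0.0781199 ] 85.53424300017991 [ 4.50151728e-04 -2.14313081e-03 -9.99997602e-01] 17.0833 0.013819969028448701
((605.2508544921875, 281.9916687011719), (220.3070526123047, 130.47366333007812), 85.5126953125)
front edge x,slope [ 0.00245704 -0.06094766]
to standoff [0.07783107 0.21845936 0.        ] [ 2.23856285e-01  6.05848945e-02 -2.90721302e-05]
```

>>> send_rows(
  increments=[
    {"xyz": [10, 3, 0], "turn": [0, 0, 0], "fingers": 0},
    {"xyz": [24, 7, 0], "turn": [0, 0, 0], "fingers": 0},
    {"xyz": [28, 7, 0], "turn": [0, 0, 0], "fingers": 0},
    {"xyz": [32, 8, 0], "turn": [0, 0, 0], "fingers": 0},
    {"xyz": [32, 8, 0], "turn": [0, 0, 0], "fingers": 0},
    {"xyz": [32, 8, 0], "turn": [0, 0, 0], "fingers": 0},
    {"xyz": [30, 8, 0], "turn": [0, 0, 0], "fingers": 0},
    {"xyz": [24, 7, 0], "turn": [0, 0, 0], "fingers": 0},
    {"xyz": [12, 4, 0], "turn": [0, 0, 0], "fingers": 0},
    {"xyz": [0, 0, 0], "turn": [0, 0, 0], "fingers": 0},
    {"xyz": [0, 0, 12], "turn": [0, 0, 0], "fingers": 0},
    {"xyz": [0, 0, 18], "turn": [0, 0, 0], "fingers": 0},
    {"xyz": [0, 0, 14], "turn": [0, 0, 0], "fingers": 0},
    {"xyz": [0, 0, 8], "turn": [0, 0, 0], "fingers": 0},
    {"xyz": [0, 0, 3], "turn": [0, 0, 0], "fingers": 0},
    {"xyz": [0, 0, 0], "turn": [0, 0, 0], "fingers": 0},
    {"xyz": [0, 0, 0], "turn": [0, 0, 0], "fingers": 0},
  ],
)

```text
time_s: 18.55
tool_pos: [0.5115, 0.2892, 0.0239]
tool_rot: [0.0, 0.735, 0.678, 0.0]
contact_force: [0.5, 0.4, -2.5]
width: 0.0138
grasp_force: 30.0
```

```bash
cat > se.py <<'E'
from fit import *
C=np.array([.6052,.2821]); Rc=R.from_euler('z',np.radians(-4.48)).as_matrix()[:2,:2]
p,r,s=tool(); print("tcp",p,"yaw",np.degrees(np.arctan2(r[1,0],r[0,0])),"tilt",r[2,:2],"F",np.round(s["contact_force"],1),"t",s["time_s"])
print("tcp in carrier",(p[:2]-C)@Rc)
f=grab_frame("wrist"); W=cloud(f); z=W[...,2]; hsv=cv2.cvtColor(f["frame"],cv2.COLOR_BGR2HSV)
f2=grab_frame("side")
for n,g in(("wrist",f),("side",f2)):
    W=cloud(g); z=W[...,2]; hsv=cv2.cvtColor(g["frame"],cv2.COLOR_BGR2HSV)
    l=(W[...,:2]-C)@Rc
    k=(hsv[...,2]>170)&(hsv[...,1]<40)&(z>.003)&(z<.02)&(abs(l[...,1])<.12)&(l[...,0]<-.067)&(l[...,0]>-.14)
    a=l[k]; 
    if len(a)>50:
        print(n,len(a),"rect",cv2.minAreaRect((a*1000).astype(np.float32)),"z",np.median(z[k]))
E
python3 - <<'E'
import se
from h import *
im=np.vstack([cv2.resize(se.f["frame"][100:330,150:480],None,fx=1.6,fy=1.6)]); cv2.imwrite("pics/w2.png",im)
E
```

```text
tcp [0.51145258 0.28923314 0.02393242] yaw 85.43500690213007 tilt [0.00014604 0.0002991 ] F [ 0.5  0.4 -2.5] t 18.55
tcp in carrier [-0.09401817 -0.00021137]
wrist 6649 rect ((-93.45558166503906, 16.703346252441406), (147.22390747070312, 35.665672302246094), 89.9707260131836) z 0.01570081098886633
side 252 rect ((-91.89506530761719, 45.98583221435547), (94.14964294433594, 38.075042724609375), 89.76605224609375) z 0.015564748805136808
```

View pics/w2.png

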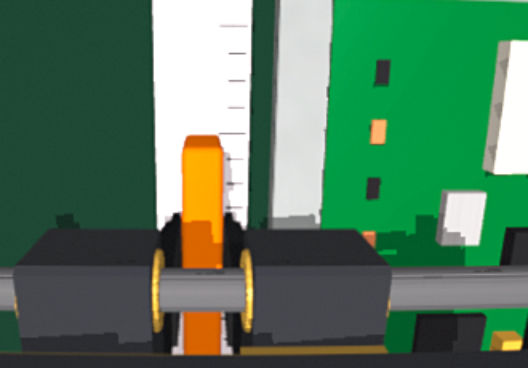

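The straightedge (white, right side at x=250) is parallel to the carrier's edge (x=272), with a gap of about 11 mm. I'll lower it to the bench and slide it across.

>>> send_rows(
  increments=[
    {"xyz": [0, 0, 2.5], "turn": [0, 0, 0], "fingers": 0},
    {"xyz": [0, 0, 1.5], "turn": [0, 0, 0], "fingers": 0},
    {"xyz": [0, 3, 0.5], "turn": [0, 0, 0], "fingers": 0},
    {"xyz": [0, 3, 0], "turn": [0, 0, 0], "fingers": 0},
    {"xyz": [0, 2, 0], "turn": [0, 0, 0], "fingers": 0},
    {"xyz": [0, 1, 0], "turn": [0, 0, 0], "fingers": 0},
    {"xyz": [0, 0, 0], "turn": [0, 0, 0], "fingers": 0},
    {"xyz": [0, 0, 0], "turn": [0, 0, 0], "fingers": 0},
  ],
  squeeze=15,
)

```text
time_s: 19.32
tool_pos: [0.5203, 0.2888, 0.0191]
tool_rot: [-0.0, 0.735, 0.679, -0.0]
contact_force: [0.1, 0.2, -2.5]
width: 0.0135
grasp_force: 15.0
```

>>> send_rows(
  increments=[
    {"xyz": [0, 0.7, 0.4], "turn": [0, 0, 0], "fingers": 0},
    {"xyz": [0, 0.7, 0.3], "turn": [0, 0, 0], "fingers": 0},
    {"xyz": [0, 0.6, 0], "turn": [0, 0, 0], "fingers": 0},
    {"xyz": [0, 0, 0], "turn": [0, 0, 0], "fingers": 0},
    {"xyz": [0, 0, 0], "turn": [0, 0, 0], "fingers": 0},
  ],
)

```text
time_s: 19.73
tool_pos: [0.5223, 0.2889, 0.0191]
tool_rot: [-0.0, 0.734, 0.679, 0.0]
contact_force: [-4.0, -0.1, 4.9]
width: 0.014
grasp_force: 15.0
```

```bash
python3 se.py
```

```text
tcp [0.52226785 0.28890872 0.01907286] yaw 85.47539739525573 tilt [3.72750281e-04 9.22679572e-05] F [-4.  -0.1  4.9] t 19.7333
tcp in carrier [-0.0832106   0.00030999]
wrist 6190 rect ((-83.71560668945312, 17.21114730834961), (33.49313735961914, 147.3312225341797), 0.05528566613793373) z 0.010889095520427897
side 232 rect ((-84.73516082763672, 48.257728576660156), (91.28719329833984, 34.87445068359375), 89.89749145507812) z 0.010834539479302352
```

>>> send_rows(
  increments=[
    {"xyz": [0, 0.7, 0], "turn": [0, 0, 0], "fingers": 0},
    {"xyz": [0, 0.6, 0], "turn": [0, 0, 0], "fingers": 0},
    {"xyz": [0, 0, 0], "turn": [0, 0, 0], "fingers": 0},
    {"xyz": [0, 0, 0], "turn": [0, 0, 0], "fingers": 0},
  ],
  squeeze=8,
)

```text
time_s: 20.17
tool_pos: [0.5223, 0.2889, 0.0191]
tool_rot: [-0.001, 0.734, 0.679, -0.001]
contact_force: [-8.3, 0.5, 8.8]
width: 0.0139
grasp_force: 8.0
```

In firm contact: the force rises while the position stays put. Release and lift.

>>> send_rows(
  increments=[
    {"xyz": [0, -0.6, 0], "turn": [0, 0, 0], "fingers": 0.3},
    {"xyz": [0, 0, 0], "turn": [0, 0, 0], "fingers": 0.3},
    {"xyz": [0, 0, 0], "turn": [0, 0, 0], "fingers": 0.3},
    {"xyz": [0, 0, 0], "turn": [0, 0, 0], "fingers": 0.3},
    {"xyz": [0, 0, 0], "turn": [0, 0, 0], "fingers": 0.3},
    {"xyz": [0, 0, 0], "turn": [0, 0, 0], "fingers": 0.3},
    {"xyz": [0, 0, -5], "turn": [0, 0, 0], "fingers": 0.3},
    {"xyz": [0, 0, -15], "turn": [0, 0, 0], "fingers": 0.3},
    {"xyz": [0, 0, -30], "turn": [0, 0, 0], "fingers": 0.3},
    {"xyz": [0, 0, -40], "turn": [0, 0, 0], "fingers": 0.3},
    {"xyz": [0, 0, -40], "turn": [0, 0, 0], "fingers": 0.3},
    {"xyz": [0, 0, -40], "turn": [0, 0, 0], "fingers": 0.3},
    {"xyz": [0, 0, -20], "turn": [0, 0, 0], "fingers": 0.3},
    {"xyz": [0, 0, 0], "turn": [0, 0, 0], "fingers": 0.3},
    {"xyz": [0, 0, 0], "turn": [0, 0, 0], "fingers": 0.3},
  ],
)

```text
time_s: 21.42
tool_pos: [0.5238, 0.289, 0.2108]
tool_rot: [0.001, 0.734, 0.679, 0.002]
contact_force: [-0.9, -0.3, -0.2]
width: 0.0283
grasp_force: 0.0
```

Run:
```python
import se
from se import *
f=se.f; W=cloud(f); l=(W[...,:2]-C)@Rc; hsv=cv2.cvtColor(f["frame"],cv2.COLOR_BGR2HSV)
k=(hsv[...,2]>170)&(hsv[...,1]<40)&(abs(l[...,0]+.083)<.03)&(W[...,2]<.02)
for y0 in np.arange(-.08,.09,.02):
    m=k&(abs(l[...,1]-y0)<.006); m&=l[...,0]<-.0655
    if m.sum()>5: print(round(y0,2),np.round(np.percentile(l[m][:,0],[2,98]),4),m.sum())
cv2.imwrite("pics/w3.png",f["frame"])
```

```text
tcp [0.5237799  0.28899093 0.21079724] yaw 85.47666177821225 tilt [0.00189732 0.00371163] F [-0.9 -0.3 -0.2] t 21.4167
tcp in carrier [-0.0817096   0.00051006]
wrist 2699 rect ((-84.65767669677734, 1.3016357421875), (34.4361686706543, 178.76080322265625), 0.3731919825077057) z 0.010924551713459352
side 339 rect ((-85.01018524169922, 10.891860961914062), (163.71817016601562, 33.4765510559082), 88.41011810302734) z 0.010600366338228251
-0.08 [-0.1014 -0.0656] 223
-0.06 [-0.1011 -0.0658] 229
-0.04 [-0.1008 -0.0659] 129
-0.02 [-0.1019 -0.0661] 141
0.0 [-0.1016 -0.0662] 148
0.02 [-0.1013 -0.0664] 149
0.04 [-0.101  -0.0665] 212
0.06 [-0.1008 -0.0667] 278
0.08 [-0.1018 -0.0655] 298
```

View pics/w3.png

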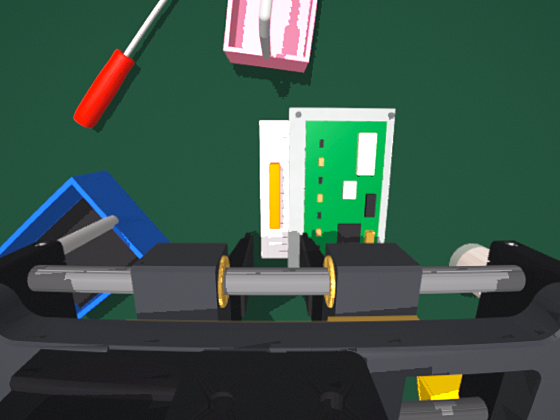

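The wrist view shows the straightedge (260–289, 120–258) lying flush along the carrier's edge with no visible gap. Its outer side is straight at -101 mm over the whole length, and it is centred to about 1 mm. Handing in.

```bash
python3 -c "
from workcell import workorder
print(workorder.hand_in())"
```

```text
the job is handed in; nothing more can be done
None
```

The job is handed in, with no verdict returned: the basket hangs released on both hook prongs, and the straightedge lies flush against the carrier's edge, centred to about 1 mm; the arm kept clear of the spool, bottle, bin and screwdriver throughout.

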